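Find the rattling driver case

ROBOT

A 7-joint arm with a two-finger parallel gripper is mounted at the origin on the work surface. World frame = base frame: x ahead of the robot, y to its left, z up, the work surface at z = 0. Lengths are in m, angles in rad, forces in N, time in s.
With the tool pointing down it reaches from about 0.35 to 0.9 m from the base axis. Payload 8.1 kg.
Tool frame: the origin (TCP) lies between the finger pads; the fingertips stand ahead of it and the grasp point (between the pads) is the TCP (arm.nose_length is the z of the fingertips in the tool frame, in m); z points along the fingers, y is the line along which they close (so a half turn about z gives the same grasp; the last joint's range is limited). The gripper opens to 92 mm and grips with 3 to 60 N. Pads are 19 mm wide; open, the fingers measure 130 mm over their backs; the gripper's body (75 mm by 190 mm) begins 47 mm behind the grasp point.
Start: joints at [-1.4, 0.434, 0.025, 1.573, -0.012, 1.134, -0.075], TCP at [0.169, 0.602, 0.246] pointing down, gripper open.
Joint ranges: [-2.62, 2.62], [-0.44, 2.09], [-1.27, 1.32], [0.08, 2.57], [-1.32, 4.46], [0.12, 2], [-2.74, 2.74]. Speed limits (rad/s): [2.22, 2.22, 3.01, 3.01, 3.14, 3.14, 3.14].

INTERFACE

Orientations are given as a rotation vector (axis times angle).
In Python, from cell import sensors, optics, arm gives the robot as it stands.
- The arm moves only by the tool arm_command, never from a script. Its argument "deltas" is one flat list of numbers, 7 for each row, row after row: the turn, a rotation vector about the world's x, y, z as a fraction of full scale, then the shift along the world's x, y, z as a fraction of full scale, then the finger opening in mm, from 0 to 91.8. In form: [wx, wy, wz, dx, dy, dz, fingers, wx, wy, wz, dx, dy, dz, fingers, ...]. A call has 1 to 20 rows; each row is the pose to reach, as a shift and turn from the pose commanded when the call began; what a row does not reach only later rows make up. Full scale, the value 1, is 1 m for a shift and 90 degrees for a turn. A row lasts 1/10 s, in which the tool goes at most 50 mm and 8.59 degrees, less where a joint would pass 70% of its speed; a pose out of reach is approached as far as the arm can. A call with a number of a shift or a turn outside -1 to 1 is refused whole. A call with a gripper value outside its range is refused whole. The fingers move at their own pace and stop on an object; "force" is the grip in N (left out, the last holds). Time passes only in rows, so rows that repeat a pose let the fingers close. It gives the time, the measured TCP pose, the force, the opening and the grip force at its end, in the units of the state.
- sensors.observe(): the state, without advancing time (a new reading comes with each control period).
- optics.get_image(name): name is "scene" or "top"; returns the picture (480x640x3 uint8, blue, green, red); there is no depth.
- optics.calibration(name): a dict with "camera_matrix" (3x3 intrinsics, pixels), "rvec" (rotation vector, rad) and "tvec" (3), from world to camera coordinates, as OpenCV has them. Camera axes: x right, y down, z forward; pixel columns grow to the right and rows downward; lengths in m; the calibration is good to about 2 mm. A picture is of the moment at which its call begins. calibration takes no time and is no camera call.
- arm.sign_off(): hands the job in; it is judged then, once.
The state is a dict: "clock": time; "joints": joint angles; "dq": joint speeds; "joint_efforts": joint torques, N m; "position": TCP position; "ee_rot": TCP orientation; "force": force on the tool from outside, world axes, zero at the start; "ft_torque": the same for the moment, N m; "width": opening from 0.0 (shut) to 1.0 (fully open); "gripper_force": force on a finger pad.
Only numpy, scipy, OpenCV 4.12 (cv2) and the standard library are available. Lean on these libraries where they do the work, as an engineer would, in place of code of your own. Each camera call takes 0.05 s, during which the arm holds its last target. There are 200 camera calls.

TASK

Push the tray with the three sealed driver cases fully home against both corner stops, so that it sits square. Then pick the cases up and shake them to find the one with something loose inside; set any that does not rattle back down flat in the tray. Hold the rattling case out level over the round cork pad, 10 to 25 cm above it, and finish still holding it there in the gripper; leave everything else on the bench alone.

Things in the scene. Friction and masses are not known exactly. Their poses are not given: they have to be found in the camera images.
- stops: fixed L of two aluminium stop bars, 32 mm high, 24 mm thick. Origin: inner corner, at bench level. The far bar's face is x = 0, from y = +24 to -356 mm; the left bar's face is y = 0, from x = 0 to -150 mm. The tray belongs on the -x, -y side: pushed along +x against the far bar and along +y against the left bar
- tray: loose black tray, 170 (x) x 330 (y) mm outside, lip 20 mm high, walls and floor 4 mm thick, 0.2 kg empty. Origin: centre of underside. It starts 20 to 50 mm short of each bar, up to 0.1 rad askew to the stops, and slides on the bench when pushed (15 N, to 25 N while squaring). The cases stand in it side by side, about 103 mm apart, their x along its x. At home it touches both bars
- tray_corner (a point): the tray's far left outer bottom corner (85, 165, 0 mm from the tray's origin); it meets the stops' inner corner when the tray is home
- case_1: one of three look-alike sealed driver cases in the tray: white box 120 (x) x 48 (y) x 45 mm high, pale label on top, black cable gland (14 mm across, 8 mm long) on each 48 mm end. Origin: centre of underside. 0.14 to 0.51 kg, varied, so weight alone does not tell. One of the three, a different one each time, has a heavy 0.15 kg piece (slug) that rolls about 80 mm freely along x inside; the others have nothing loose
- case_2: one of three look-alike sealed driver cases in the tray: white box 120 (x) x 48 (y) x 45 mm high, pale label on top, black cable gland (14 mm across, 8 mm long) on each 48 mm end. Origin: centre of underside. 0.14 to 0.51 kg, varied, so weight alone does not tell. One of the three, a different one each time, has a heavy 0.15 kg piece (slug) that rolls about 80 mm freely along x inside; the others have nothing loose
- case_3: one of three look-alike sealed driver cases in the tray: white box 120 (x) x 48 (y) x 45 mm high, pale label on top, black cable gland (14 mm across, 8 mm long) on each 48 mm end. Origin: centre of underside. 0.14 to 0.51 kg, varied, so weight alone does not tell. One of the three, a different one each time, has a heavy 0.15 kg piece (slug) that rolls about 80 mm freely along x inside; the others have nothing loose
- case_1_middle (a point): the middle of case_1, 22.5 mm above its underside
- case_2_middle (a point): the middle of case_2, 22.5 mm above its underside
- case_3_middle (a point): the middle of case_3, 22.5 mm above its underside
- pad: fixed round cork pad, 120 mm across, 4 mm thick, to the right of the tray as the robot sees it. Origin: centre of its underside
- screwdriver: bystander: red-handled screwdriver; leave it alone
- driver_small: bystander: green-handled screwdriver; leave it alone
- glue: bystander: glue bottle; leave it alone
- tape: bystander: roll of tape; leave it alone
- remote: bystander: remote control; leave it alone
- adapter: bystander: plug adapter; leave it alone
- spool: bystander: wire spool; leave it alone
Things that resemble listed ones, but are neither listed nor needed, are in the scene too. What is shaped like the case_2 but green or pink is not meant. What is shaped like the case_1 but turquoise is not meant.

How it is judged:
On the way, in this order (a step that is already met when the one before it is completed fails the run):
1. the tray is home and square against both stops (x of tray_corner in the frame of stops above -0.005 m and y of tray_corner in the frame of stops above -0.005 m and angle between the x axis of tray and the x axis of stops, either way round below 0.04 rad and angle between tray's own z axis and vertical below 0.05 rad), for 0.2 s.
2. the case with the loose piece is lifted clear and shaken so that the piece rolls about inside it, at some 0.18 m/s (((distance between slug_center and case_1_middle below 0.05 m and height (world z) of case_1 above 0.02 m and angular speed of slug above 11 rad/s) or (distance between slug_center and case_2_middle below 0.05 m and height (world z) of case_2 above 0.02 m and angular speed of slug above 11 rad/s) or (distance between slug_center and case_3_middle below 0.05 m and height (world z) of case_3 above 0.02 m and angular speed of slug above 11 rad/s))).
At the end, for the whole second after the job is handed in: the rattling case is gripped and still, within 45 mm of the pad's centre seen from above, its underside 9 to 30 cm above the bench, level to 15 degrees; the other two rest flat in the tray; the tray is within 5 mm of both stops and square to 0.04 rad (all of step 1 and ((distance between slug_center and case_1_middle below 0.05 m and horizontal distance between case_1 and pad below 0.045 m and height (world z) of case_1 between 0.09 and 0.3 m and angle between case_1's own z axis and vertical below 0.26 rad and linear speed of case_1 below 0.04 m/s and contact force between case_1 and the fingers above 1 N and x of case_2 in the frame of tray between -0.05 and 0.05 m and y of case_2 in the frame of tray between -0.15 and 0.15 m and z of each of case_2, case_3 in the frame of tray below 0.01 m and angle between each of case_2, case_3's own z axis and vertical below 0.1 rad and linear speed of each of case_2, case_3 below 0.03 m/s and x of case_3 in the frame of tray between -0.05 and 0.05 m and y of case_3 in the frame of tray between -0.15 and 0.15 m) or (distance between slug_center and case_2_middle below 0.05 m and horizontal distance between case_2 and pad below 0.045 m and height (world z) of case_2 between 0.09 and 0.3 m and angle between case_2's own z axis and vertical below 0.26 rad and linear speed of case_2 below 0.04 m/s and contact force between case_2 and the fingers above 1 N and x of case_1 in the frame of tray between -0.05 and 0.05 m and y of case_1 in the frame of tray between -0.15 and 0.15 m and z of each of case_1, case_3 in the frame of tray below 0.01 m and angle between each of case_1, case_3's own z axis and vertical below 0.1 rad and linear speed of each of case_1, case_3 below 0.03 m/s and x of case_3 in the frame of tray between -0.05 and 0.05 m and y of case_3 in the frame of tray between -0.15 and 0.15 m) or (distance between slug_center and case_3_middle below 0.05 m and horizontal distance between case_3 and pad below 0.045 m and height (world z) of case_3 between 0.09 and 0.3 m and angle between case_3's own z axis and vertical below 0.26 rad and linear speed of case_3 below 0.04 m/s and contact force between case_3 and the fingers above 1 N and x of case_1 in the frame of tray between -0.05 and 0.05 m and y of case_1 in the frame of tray between -0.15 and 0.15 m and z of each of case_1, case_2 in the frame of tray below 0.01 m and angle between each of case_1, case_2's own z axis and vertical below 0.1 rad and linear speed of each of case_1, case_2 below 0.03 m/s and x of case_2 in the frame of tray between -0.05 and 0.05 m and y of case_2 in the frame of tray between -0.15 and 0.15 m))); the arm keeps its last pose, push and grip.
It fails at once if a bystander on the bench is moved more than 3 cm (distance of any of screwdriver, driver_small, glue, tape, remote, adapter, spool from where it was at the start of the episode above 0.03 m).
It also fails if it takes over 72 s, if anything falls off the work surface, if the arm or the gripper's body presses on something with over 40 N, if the wrist force passes 120 N, or if a joint passes its speed limit or range.

## Working session

There is one attempt and no reset: what is moved stays moved. The work goes in short steps, Python scripts to look and compute and a tool call to move; the robot and the scene stay as the last step left them, time stands still between calls to the robot, and variables do not carry over. Pictures are saved under pics/ and viewed, at most 10 in all, crops included, and the job is handed in when it is done.

Besides the shell and the picture viewer there is one more tool, called after "Call:" as name(argument=value, ...) on one line, values as JSON. arm_command: Moves the arm, as the interface text tells. Its arguments: {"type":"object","properties":{"deltas":{"type":"array","items":{"type":"number"}},"force":{"type":"number"}},"required":["deltas"]}

```bash
mkdir -p pics
python3 - <<'E'
from cell import sensors, optics, arm
import cv2
s=sensors.observe();print(s, arm.nose_length)
for n in("scene","top"):
    cv2.imwrite(f"pics/{n}0.png",optics.get_image(n)); print(n,optics.calibration(n))
E
```

```text
{'clock': 0.0, 'joints': array([-1.3996365 ,  0.43521791,  0.02493509,  1.57408919, -0.01159006,
        1.13401095, -0.07510859]), 'dq': array([ 0.00014933, -0.0004201 , -0.00094518,  0.00094006,  0.00132621,
        0.00063945, -0.0010796 ]), 'joint_efforts': array([ 5.05126991e-04, -6.67822981e+01,  9.85365249e-01, -3.14460754e+01,
       -6.06078096e-02,  4.24256630e-02,  1.72542527e-04]), 'position': array([0.16887462, 0.60124983, 0.24495073]), 'ee_rot': array([-4.28730182e-01, -3.11211938e+00,  2.47979188e-03]), 'force': array([-0.05852413,  0.3937363 , -0.06416322]), 'ft_torque': array([-0.01984853,  0.00339387, -0.01342511]), 'gripper_force': 0.0, 'width': 0.9980195320609299} 0.019
scene {'camera_matrix': array([[506.66861201,   0.        , 324.13233924],
       [  0.        , 506.66861201, 243.01274154],
       [  0.        ,   0.        ,   1.        ]]), 'rvec': array([ 1.44507859,  1.96140514, -0.93502055]), 'tvec': array([ 0.19245558, -0.26643233,  1.52107922])}
top {'camera_matrix': array([[544.49817794,   0.        , 315.31692244],
       [  0.        , 544.49817794, 235.38500497],
       [  0.        ,   0.        ,   1.        ]]), 'rvec': array([ 2.15513617, -2.12482786,  0.17636457]), 'tvec': array([-0.04012835,  0.52817523,  1.23567515])}
```

View pics/scene0.png

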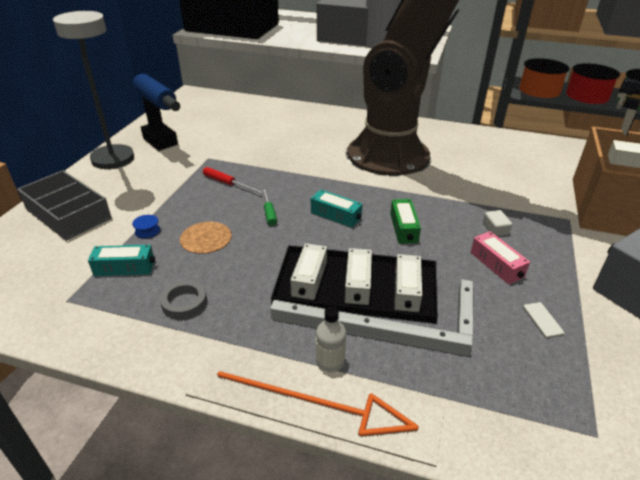

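View pics/top0.png

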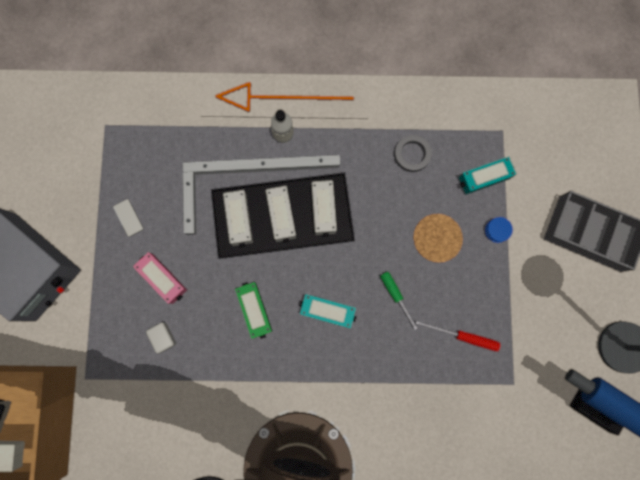

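The scene view shows the black tray with three white cases at (309,270), (358,275) and (408,281), the stop L behind and to the right of it, and the cork pad at (206,237). In the top view the cases are at (237,217), (281,212) and (324,207), the stops' inner corner is near (195,170) and the pad is at (438,238). Candidates in the top view: white at those three pixels, green (253,310), pink (160,277), turquoise (328,310) and (488,175). Only the three white ones standing in the black tray fit the description.

```bash
cat > h.py <<'E'
from cell import sensors, optics, arm
import cv2, numpy as np
def cam(n):
    c=optics.calibration(n);K=c["camera_matrix"];R=cv2.Rodrigues(c["rvec"])[0];t=c["tvec"];return K,R,t,-R.T@t
def ray(n,uv):
    K,R,t,C=cam(n);d=np.linalg.inv(K)@np.vstack([np.array(uv,float).reshape(-1,2).T,np.ones(np.size(uv)//2)]);return C,(R.T@d).T
def onz(n,uv,z):
    C,d=ray(n,uv);return (C+d*((z-C[2])/d[:,2])[:,None])[:,:3]
def tri(uv1,uv2):
    C1,d1=ray("top",uv1);C2,d2=ray("scene",uv2);out=[]
    for a,b in zip(d1,d2):
        s=np.linalg.lstsq(np.c_[a,-b],C2-C1,rcond=None)[0];p=C1+a*s[0];q=C2+b*s[1];out.append(np.r_[(p+q)/2,np.linalg.norm(p-q)])
    return np.array(out)
def blobs(m,amin):
    return [c for c in cv2.findContours(m.astype(np.uint8),cv2.RETR_EXTERNAL,cv2.CHAIN_APPROX_NONE)[0] if cv2.contourArea(c)>amin]
E
python3 - <<'E'
from h import *
np.set_printoptions(precision=4,suppress=True)
T=cv2.imread("pics/top0.png");S=cv2.imread("pics/scene0.png")
for n in("top","scene"):print(n,"cam",cam(n)[3])
# tray (top): black
m=(T.max(2)<45);m[:165]=0;m[265:]=0;m[:,:205]=0;m[:,365:]=0
b=max(blobs(m,500),key=cv2.contourArea);r=cv2.minAreaRect(b);box=cv2.boxPoints(r)
P=onz("top",box,.02);print("tray rim px",box.tolist(),"\n",P,"c",P.mean(0),"sides",np.linalg.norm(np.diff(P,axis=0),axis=1))
def stops(z,lo,name):
    pass
# cases: white tops
def whites(I,x0,x1,y0,y1,th):
    m=(I.min(2)>th);k=np.zeros_like(m);k[y0:y1,x0:x1]=1
    return [(cv2.minAreaRect(c)) for c in blobs(m&k,150)]
for th in(150,175):
    print("T",th,[tuple(np.round(r[0]+r[1],1)) for r in whites(T,210,355,175,255,th)])
    print("S",th,[tuple(np.round(r[0]+r[1],1)) for r in whites(S,280,440,240,312,th)])
# stops
m=(T.min(2)>115)&(np.ptp(T.astype(int),axis=2)<40);m[:150]=0;m[240:]=0;m[:,:178]=0;m[:,345:]=0
m[176:,205:]=0
for uv in [(r0,c0) for r0,c0 in ()]:pass
far=[];left=[]
for c in range(215,335,4):
    q=np.where(m[:,c])[0]
    if len(q):far.append((c,q.max()+.5,q.min()-.5))
for rr in range(184,230,3):
    q=np.where(m[rr])[0]
    if len(q):left.append((q.max()+.5,rr,q.min()-.5))
far=np.array(far);left=np.array(left)
A=onz("top",far[:,:2],.032);B=onz("top",left[:,:2],.032)
A2=onz("top",far[:,[0,2]],.032);B2=onz("top",left[:,[2,1]],.032)
pa=np.polyfit(A[:,1],A[:,0],1);pb=np.polyfit(B[:,0],B[:,1],1)
print("far x=",pa,"left y=",pb,"thick",(A2-A)[:,0].mean(),(B2-B)[:,1].mean(),"resid",np.std(A[:,0]-np.polyval(pa,A[:,1])),np.std(B[:,1]-np.polyval(pb,B[:,0])))
x=(pa[0]*pb[1]+pa[1])/(1-pa[0]*pb[0]);print("corner",x,np.polyval(pb,x))
# pad
h=cv2.cvtColor(T,cv2.COLOR_BGR2HSV);m=(h[...,0]>5)&(h[...,0]<22)&(h[...,1]>70);m[:200]=0;m[280:]=0;m[:,:400]=0;m[:,480:]=0
c=max(blobs(m,100),key=cv2.contourArea);e=cv2.minEnclosingCircle(c);print("pad",e,onz("top",e[0],.004),onz("top",(e[0][0]+e[1],e[0][1]),.004))
z=lambda a,b,n:onz(n,a,b)
print("glue",onz("top",(282,130),.0),"adapter/remote",onz("top",[(127,217),(160,337),(160,277),(412,152)],0.))
cv2.imwrite("pics/crop.png",np.hstack([cv2.resize(T[140:270,170:370],None,fx=2,fy=2.6),cv2.resize(S[230:350,260:480],(400,338))]))
E
```

```text
top cam [ 0.325  -0.0285  1.3042]
scene cam [1.3559 0.2019 0.7365]
tray rim px [[209.87127685546875, 189.64785766601562], [344.8751220703125, 172.5947265625], [353.47235107421875, 240.6561279296875], [218.468505859375, 257.7092590332031]] 
 [[ 0.6407  0.2239  0.02  ]
 [ 0.6882 -0.1026  0.02  ]
 [ 0.5209 -0.1239  0.02  ]
 [ 0.4753  0.1962  0.02  ]] c [0.5813 0.0484 0.02  ] sides [0.3299 0.1687 0.3233]
T 150 [(np.float64(236.7), np.float64(216.5), np.float64(48.5), np.float64(19.1)), (np.float64(280.3), np.float64(212.2), np.float64(48.7), np.float64(19.1)), (np.float64(323.5), np.float64(206.0), np.float64(48.3), np.float64(18.9))]
S 150 [(np.float64(301.0), np.float64(309.1), np.float64(43.9), np.float64(7.9)), (np.float64(409.0), np.float64(274.5), np.float64(41.0), np.float64(24.0)), (np.float64(358.8), np.float64(267.8), np.float64(23.7), np.float64(39.0)), (np.float64(308.6), np.float64(262.9), np.float64(22.8), np.float64(42.6))]
T 175 []
S 175 [(np.float64(409.0), np.float64(274.5), np.float64(39.0), np.float64(22.0)), (np.float64(358.4), np.float64(267.9), np.float64(22.3), np.float64(37.9)), (np.float64(308.6), np.float64(262.9), np.float64(21.8), np.float64(39.8))]
far x= [-0.0656  0.7002] left y= [0.0802 0.2121] thick 0.025532390688790152 0.024993918461236612 resid 0.0007346521676758054 0.0005924513289480592
corner 0.6826708996628915 0.26684720741068946
pad ((437.71429443359375, 237.7142791748047), 25.16283416748047) [[ 0.5335 -0.3291  0.004 ]] [[ 0.5344 -0.39    0.004 ]]
glue [[0.8016 0.0543 0.    ]] adapter/remote [[ 0.5742  0.4263  0.    ]
 [ 0.2882  0.3291  0.    ]
 [ 0.4293  0.3375  0.    ]
 [ 0.7494 -0.2707  0.    ]]
```

View pics/crop.png

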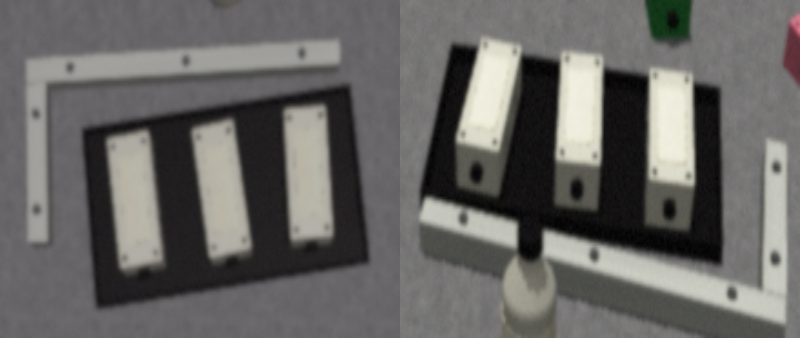

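The enlarged crop confirms it: three white cases with pale labels and black glands in the black tray, short of both bars and slightly askew. Stops yaw is about 0.07 rad, tray yaw about 0.143 rad, and the tray corner is about (-45, -40) mm from the stop corner. I'll move to behind the tray's near wall.

Run:
```python
from h import *
print(tri([(236.7,216.5),(280.3,212.2),(323.5,206)],[(409,274.5),(358.6,267.9),(308.6,262.9)]).round(4))
```

```text
[[ 0.5703  0.1524  0.047   0.0008]
 [ 0.5821  0.05    0.0473  0.0011]
 [ 0.5987 -0.0522  0.0477  0.0026]]
```

Call:
arm_command(deltas=[0, 0, 0.218, 0.288, -0.541, -0.1, 91, 0, 0, 0.218, 0.288, -0.541, -0.1, 91, 0, 0, 0.218, 0.288, -0.541, -0.1, 91, 0, 0, 0.218, 0.288, -0.541, -0.1, 91, 0, 0, 0.218, 0.288, -0.541, -0.1, 91, 0, 0, 0.218, 0.288, -0.541, -0.1, 91, 0, 0, 0.218, 0.288, -0.541, -0.1, 91, 0, 0, 0.218, 0.288, -0.541, -0.1, 91, 0, 0, 0.218, 0.288, -0.541, -0.1, 91, 0, 0, 0.218, 0.288, -0.541, -0.1, 91, 0, 0, 0.218, 0.288, -0.541, -0.1, 91, 0, 0, 0.218, 0.288, -0.541, -0.1, 91, 0, 0, 0.218, 0.288, -0.541, -0.1, 91, 0, 0, 0.218, 0.288, -0.541, -0.1, 91, 0, 0, 0.218, 0.288, -0.541, -0.1, 91])

```text
clock: 1.6
position: [0.4567, 0.0606, 0.1455]
ee_rot: [0.106, -3.139, -0.0]
force: [-0.3, 0.4, -0.2]
width: 0.992
gripper_force: 0.0
```

Call:
arm_command(deltas=[0, 0, 0, 0, 0, -0.05, 91, 0, 0, 0, 0, 0, -0.1, 91, 0, 0, 0, 0, 0, -0.119, 91, 0, 0, 0, 0, 0, -0.119, 91, 0, 0, 0, 0.01, 0.001, -0.119, 91, 0, 0, 0, 0.018, 0.001, -0.119, 91, 0, 0, 0, 0.024, 0.002, -0.119, 91, 0, 0, 0, 0.03, 0.002, -0.119, 91, 0, 0, 0, 0.036, 0.003, -0.119, 91, 0, 0, 0, 0.041, 0.003, -0.119, 91, 0, 0, 0, 0.046, 0.003, -0.119, 91, 0, 0, 0, 0.05, 0.004, -0.119, 91, 0, 0, 0, 0.05, 0.004, -0.119, 91])

```text
clock: 2.9
position: [0.5079, 0.0646, 0.027]
ee_rot: [-0.106, 3.139, 0.0]
force: [-2.2, 0.1, 1.0]
width: 0.992
gripper_force: 0.8
```

Call:
arm_command(deltas=[0, 0, 0, 0.003, 0, 0, 91, 0, 0, 0, 0.006, 0, 0, 91, 0, 0, 0, 0.009, 0.001, 0, 91, 0, 0, 0, 0.011, 0.001, 0, 91, 0, 0, 0, 0.012, 0.001, 0, 91])

```text
clock: 3.4
position: [0.5153, 0.0651, 0.0261]
ee_rot: [0.105, -3.133, 0.001]
force: [-15.3, 1.0, 8.8]
width: 0.992
gripper_force: 7.5
```

```bash
cat > look.py <<'E'
from h import *
import sys
T=optics.get_image("top");S=optics.get_image("scene");k=sys.argv[1]
cv2.imwrite(f"pics/T{k}.png",T);cv2.imwrite(f"pics/S{k}.png",S)
cv2.imwrite(f"pics/C{k}.png",np.hstack([cv2.resize(T[140:270,170:370],None,fx=2,fy=2),cv2.resize(S[200:350,260:480],(381,260))]))
s=sensors.observe();print(s["clock"],s["position"].round(4),s["force"].round(1))
E
python3 look.py 1
```

```text
3.5 [0.5153 0.065  0.0261] [-12.6   0.6   7.6]
```

View pics/C1.png

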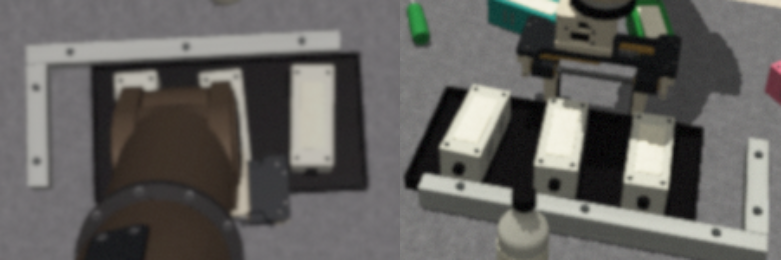

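The picture shows the tray lying flat along the far bar (top crop, edge at row ~55), with a gap left to the left bar. Next is the +y push from the right wall.

Call:
arm_command(deltas=[0, 0, 0, -0.03, -0.002, 0, 91, 0, 0, 0, -0.03, -0.002, 0.05, 0, 0, 0, 0, -0.03, -0.002, 0.1, 0, 0, 0, 0, 0.108, -0.224, 0.1, 0, 0, 0, 0, 0.108, -0.224, 0.1, 0, 0, 0, 0, 0.108, -0.224, 0.1, 0, 0, 0, 0, 0.108, -0.224, 0.1, 0, 0, 0, 0, 0.108, -0.224, 0.1, 0, 0, 0, 0, 0.108, -0.224, 0.1, 0, 0, 0, 0, 0.108, -0.224, 0.1, 0, 0, 0, 0, 0.108, -0.224, 0.05, 0, 0, 0, 0, 0.108, -0.224, 0, 0, 0, 0, 0, 0.108, -0.224, 0, 0, 0, 0, 0, 0.107, -0.214, 0, 0, 0, 0, 0, 0.107, -0.206, 0, 0, 0, 0, 0, 0.106, -0.2, 0, 0, 0, 0, 0, 0.106, -0.194, 0, 0, 0, 0, 0, 0.105, -0.188, 0, 0, 0, 0, 0, 0.105, -0.182, 0, 0])

```text
clock: 5.4
position: [0.6247, -0.1174, 0.0282]
ee_rot: [-0.106, 3.137, -0.003]
force: [0.3, -5.5, 3.1]
width: 0.007
gripper_force: 3.1
```

Call:
arm_command(deltas=[0, 0, 0, 0, 0.005, 0, 0, 0, 0, 0, -0.001, 0.01, 0, 0, 0, 0, 0, -0.001, 0.015, 0, 0, 0, 0, 0, -0.001, 0.02, 0, 0, 0, 0, 0, -0.002, 0.023, 0, 0])

```text
clock: 5.9
position: [0.623, -0.0941, 0.0282]
ee_rot: [-0.107, 3.137, -0.003]
force: [1.5, -5.8, 4.4]
width: 0.006
gripper_force: 3.3
```

Call:
arm_command(deltas=[0, 0, 0, 0, 0.004, 0, 0, 0, 0, 0, 0, 0.008, 0, 0, 0, 0, 0, -0.001, 0.012, 0, 0, 0, 0, 0, -0.001, 0.015, 0, 0])

```text
clock: 6.3
position: [0.6221, -0.0822, 0.0284]
ee_rot: [-0.104, 3.136, -0.008]
force: [0.9, -18.0, 3.6]
width: 0.002
gripper_force: 7.8
```

Call:
arm_command(deltas=[0, 0, 0, 0.001, -0.03, 0, 0, 0, 0, 0, 0.001, -0.03, 0.05, 0, 0, 0, 0, 0, -0.03, 0.1, 0, 0, 0, 0, -0.141, 0.165, 0.1, 91, 0, 0, 0, -0.141, 0.165, 0.1, 91, 0, 0, 0, -0.141, 0.165, 0.1, 91, 0, 0, 0, -0.141, 0.165, 0.1, 91, 0, 0, 0, -0.141, 0.165, 0.1, 91, 0, 0, 0, -0.141, 0.165, 0.1, 91, 0, 0, 0, -0.141, 0.165, 0.05, 91, 0, 0, 0, -0.141, 0.165, 0, 91, 0, 0, 0, -0.141, 0.165, 0, 91, 0, 0, 0, -0.131, 0.166, 0, 91, 0, 0, 0, -0.121, 0.167, 0, 91, 0, 0, 0, -0.112, 0.168, 0, 91, 0, 0, 0, -0.106, 0.168, 0, 91, 0, 0, 0, -0.102, 0.168, 0, 91])

```text
clock: 8.0
position: [0.5139, 0.0897, 0.0271]
ee_rot: [0.106, -3.129, -0.001]
force: [-24.4, 1.6, 13.9]
width: 0.992
gripper_force: 12.3
```

Call:
arm_command(deltas=[0, 0, 0, -0.03, -0.002, 0, 91, 0, 0, 0, -0.03, -0.002, 0.05, 91, 0, 0, 0, -0.03, -0.002, 0.1, 91, 0, 0, 0, -0.07, -0.34, 0.15, 91, 0, 0, 0, -0.07, -0.34, 0.15, 91, 0, 0, 0, -0.07, -0.34, 0.15, 91, 0, 0, 0, -0.07, -0.34, 0.15, 91, 0, 0, 0, -0.07, -0.34, 0.15, 91, 0, 0, 0, -0.07, -0.34, 0.15, 91, 0, 0, 0, -0.07, -0.34, 0.15, 91, 0, 0, 0, -0.07, -0.34, 0.15, 91])

```text
clock: 9.1
position: [0.4483, -0.2579, 0.1797]
ee_rot: [-0.093, 3.136, -0.008]
force: [0.4, 0.7, 0.6]
width: 0.989
gripper_force: 0.0
```

```bash
python3 look.py 2
python3 - <<'E'
from h import *
np.set_printoptions(precision=4,suppress=True)
T=cv2.imread("pics/T2.png");S=cv2.imread("pics/S2.png")
m=(T.max(2)<45);m[:165]=0;m[265:]=0;m[:,:190]=0;m[:,350:]=0
b=max(blobs(m,500),key=cv2.contourArea);P=onz("top",cv2.boxPoints(cv2.minAreaRect(b)),.02)
print(P);R=np.array([[.9976,.07],[-.07,.9976]]);print((P[:,:2]-[.6827,.2668])@R.T)
m=(T.min(2)>145);m[:174]=0;m[255:]=0;m[:,:200]=0;m[:,345:]=0
for c in blobs(m,150):
    r=cv2.minAreaRect(c);p=onz("top",r[0],.049);q=onz("top",cv2.boxPoints(r),.049)
    e=np.diff(q,axis=0);l=np.linalg.norm(e,axis=1);d=e[l.argmax()];print(p,l,np.arctan(d[1]/d[0]))
E
```

```text
9.2 [ 0.4492 -0.2517  0.1782] [ 0.2  0.9 -0.5]
[[ 0.6805  0.267   0.02  ]
 [ 0.7021 -0.0612  0.02  ]
 [ 0.5337 -0.0709  0.02  ]
 [ 0.5131  0.2508  0.02  ]]
[[-0.0022  0.0004]
 [-0.0036 -0.3286]
 [-0.1723 -0.3264]
 [-0.1704 -0.0041]]
[[0.6039 0.2001 0.049 ]] [0.0475 0.1196 0.0468] 0.09077853663137676
[[0.6073 0.0976 0.049 ]] [0.0477 0.119  0.047 ] 0.11524453759927926
[[ 0.6154 -0.0047  0.049 ]] [0.0476 0.1185 0.0469] 0.014104912124769171
```

View pics/C2.png

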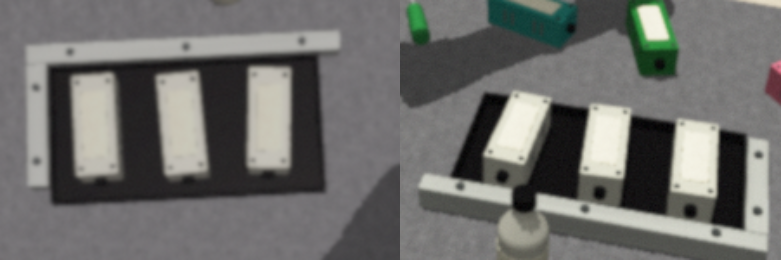

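The tray is home: its corner is at about (-2, 0) mm and it sits square. I'll grasp the right case first.

Call:
arm_command(deltas=[0, 0, -0.034, 0.166, 0.245, -0.077, 66, 0, 0, -0.034, 0.166, 0.245, -0.077, 66, 0, 0, -0.034, 0.166, 0.245, -0.077, 66, 0, 0, -0.034, 0.166, 0.245, -0.077, 66, 0, 0, -0.034, 0.166, 0.245, -0.077, 66, 0, 0, -0.034, 0.166, 0.245, -0.077, 66, 0, 0, -0.034, 0.166, 0.245, -0.077, 66, 0, 0, -0.034, 0.166, 0.245, -0.077, 66, 0, 0, -0.034, 0.166, 0.245, -0.11, 66, 0, 0, -0.034, 0.166, 0.245, -0.14, 66, 0, 0, -0.034, 0.166, 0.245, -0.146, 66, 0, 0, -0.034, 0.166, 0.245, -0.146, 66, 0, 0, -0.034, 0.166, 0.245, -0.146, 38, 0, 0, -0.034, 0.166, 0.245, -0.146, 38, 0, 0, -0.034, 0.166, 0.245, -0.146, 38, 0, 0, -0.034, 0.166, 0.245, -0.146, 38, 0, 0, -0.034, 0.166, 0.245, -0.146, 38, 0, 0, -0.034, 0.166, 0.245, -0.146, 38, 0, 0, -0.034, 0.166, 0.245, -0.146, 38, 0, 0, -0.034, 0.166, 0.245, -0.146, 38], force=35)

```text
clock: 11.2
position: [0.6158, -0.0053, 0.0321]
ee_rot: [-0.024, 3.14, 0.0]
force: [-1.3, -0.9, 8.0]
width: 0.52
gripper_force: 35.0
```

Call:
arm_command(deltas=[0, 0, 0, 0, 0, 0.03, 38, 0, 0, 0, 0, 0, 0.06, 38, 0, 0, 0, 0, 0, 0.09, 38, 0, 0, 0, 0, 0, 0.12, 38, 0, 0.09, 0, 0, 0, 0.12, 38, 0, 0.18, 0, 0, 0, 0.12, 38, 0, 0.18, 0, 0, 0, 0.12, 38, 0, 0.18, 0, 0, 0, 0.12, 38, 0, 0.18, 0, 0, 0, 0.12, 38, 0, 0.18, 0, 0, 0, 0.12, 38, 0, 0.18, 0, 0, 0, 0.12, 38, 0, 0.18, 0, 0, 0, 0.12, 38])

```text
clock: 12.4
position: [0.6149, -0.0052, 0.1515]
ee_rot: [0.022, -2.86, -0.004]
force: [-0.1, 0.3, -1.6]
width: 0.52
gripper_force: 34.9
```

```bash
cat > q.py <<'E'
from cell import sensors
s=sensors.observe();print(s["clock"],s["force"].round(2),s["ft_torque"].round(3),s["ee_rot"].round(3))
E
python3 q.py
```

```text
12.4 [-0.12  0.29 -1.64] [-0.039 -0.405  0.031] [ 0.022 -2.86  -0.004]
```

Call:
arm_command(deltas=[0, -0.09, 0, 0, 0, 0, 38, 0, -0.18, 0, 0, 0, 0, 38, 0, -0.27, 0, 0, 0, 0, 38, 0, -0.36, 0, 0, 0, 0, 38, 0, -0.36, 0, 0, 0, 0, 38, 0, -0.36, 0, 0, 0, 0, 38, 0, -0.36, 0, 0, 0, 0, 38, 0, -0.36, 0, 0, 0, 0, 38, 0, -0.36, 0, 0, 0, 0, 38, 0, -0.36, 0, 0, 0, 0, 38])

```text
clock: 13.4
position: [0.6157, -0.0053, 0.1506]
ee_rot: [-0.022, 2.859, -0.003]
force: [-0.9, -0.3, -2.7]
width: 0.523
gripper_force: 34.9
```

```bash
python3 q.py
```

```text
13.4 [-0.87 -0.31 -2.75] [0.044 0.456 0.008] [-0.022  2.859 -0.003]
```

Call:
arm_command(deltas=[0, 0.06, 0, 0, 0, 0, 38, 0, 0.1, 0, 0, 0, 0, 38, 0, 0.13, 0, 0, 0, 0, 38, 0, 0.15, 0, 0, 0, 0, 38, 0, 0.16, 0, 0, 0, 0, 38, 0, 0.165, 0, 0, 0, 0, 38, 0, 0.165, 0, 0, 0, 0, 38, 0, 0.165, 0, 0, 0, 0, 38])

```text
clock: 14.2
position: [0.6148, -0.0053, 0.1507]
ee_rot: [-0.024, 3.118, -0.0]
force: [-0.4, -0.3, -2.5]
width: 0.523
gripper_force: 34.9
```

```bash
python3 q.py
```

```text
14.2 [-0.39 -0.31 -2.46] [ 0.034 -0.013 -0.022] [-0.024  3.118 -0.   ]
```

Call:
arm_command(deltas=[0, 0.09, 0, 0, 0, 0, 38, 0, 0.18, 0, 0, 0, 0, 38, 0, 0.18, 0, 0, 0, 0, 38, 0, 0.18, 0, 0, 0, 0, 38, 0, 0.18, 0, 0, 0, 0, 38, 0, 0.18, 0, 0, 0, 0, 38, 0, 0.12, 0, 0, 0, 0, 38, 0, 0.08, 0, 0, 0, 0, 38, 0, 0.05, 0, 0, 0, 0, 38, 0, 0.035, 0, 0, 0, 0, 38, 0, 0.03, 0, 0, 0, 0, 38, 0, 0.03, 0, 0, 0, 0, 38, 0, 0.03, 0, 0, 0, 0, 38])

```text
clock: 15.5
position: [0.6151, -0.0052, 0.1511]
ee_rot: [0.024, -3.118, -0.001]
force: [1.0, 0.4, -1.7]
width: 0.521
gripper_force: 34.9
```

```bash
python3 q.py
```

```text
15.5 [ 0.96  0.4  -1.66] [ 0.092 -0.043  0.017] [ 2.400e-02 -3.118e+00 -1.000e-03]
```

```bash
cat > q.py <<'E'
from cell import sensors,optics
import numpy as np
F=[];M=[]
for i in range(8):
    optics.get_image("top");s=sensors.observe();F.append(s["force"]);M.append(s["ft_torque"])
F=np.array(F);M=np.array(M)
print(s["clock"],F.mean(0).round(2),M.mean(0).round(3),"sd",M.std(0).round(3),s["ee_rot"].round(3))
E
python3 q.py
```

```text
15.9 [ 0.33  0.1  -2.  ] [ 0.017 -0.022  0.008] sd [0.032 0.021 0.021] [ 0.024 -3.118 -0.   ]
```

Call:
arm_command(deltas=[0, -0.1, 0, 0, 0, 0, 38, 0, -0.18, 0, 0, 0, 0, 38, 0, -0.18, 0, 0, 0, 0, 38, 0, -0.18, 0, 0, 0, 0, 38, 0, -0.18, 0, 0, 0, 0, 38, 0, -0.18, 0, 0, 0, 0, 38, 0, -0.12, 0, 0, 0, 0, 38, 0, -0.07, 0, 0, 0, 0, 38, 0, -0.03, 0, 0, 0, 0, 38, 0, -0.01, 0, 0, 0, 0, 38, 0, 0, 0, 0, 0, 0, 38, 0, 0, 0, 0, 0, 0, 38, 0, 0, 0, 0, 0, 0, 38])

```text
clock: 17.2
position: [0.6151, -0.0054, 0.1506]
ee_rot: [0.023, -3.118, -0.0]
force: [-0.1, 0.7, -2.2]
width: 0.524
gripper_force: 34.9
```

```bash
python3 q.py
```

```text
17.6 [ 0.    0.06 -1.83] [ 0.009 -0.023 -0.01 ] sd [0.022 0.031 0.028] [ 2.400e-02 -3.118e+00 -1.000e-03]
```

Call:
arm_command(deltas=[0, -0.008, 0, 0, 0, 0, 38, 0, -0.015, 0, 0, 0, 0, 38, 0, -0.015, 0, 0, 0, 0, 38])

```text
clock: 17.9
position: [0.6147, -0.0053, 0.1508]
ee_rot: [-0.024, 3.141, 0.0]
force: [0.2, 0.8, -2.0]
width: 0.524
gripper_force: 34.9
```

```bash
python3 q.py
```

```text
18.3 [-0.18 -0.05 -2.09] [ 0.021  0.026 -0.022] sd [0.026 0.028 0.036] [ 0.024 -3.141  0.   ]
```

Call:
arm_command(deltas=[0, -0.09, 0, 0, 0, 0, 38, 0, -0.18, 0, 0, 0, 0, 38, 0, -0.18, 0, 0, 0, 0, 38, 0, -0.18, 0, 0, 0, 0, 38, 0, -0.18, 0, 0, 0, 0, 38, 0, -0.18, 0, 0, 0, 0, 38, 0, -0.12, 0, 0, 0, 0, 38, 0, -0.07, 0, 0, 0, 0, 38, 0, -0.03, 0, 0, 0, 0, 38, 0, -0.01, 0, 0, 0, 0, 38, 0, 0, 0, 0, 0, 0, 38, 0, 0, 0, 0, 0, 0, 38])

```text
clock: 19.5
position: [0.616, -0.0053, 0.1505]
ee_rot: [0.024, -3.141, 0.001]
force: [0.4, 1.0, -2.9]
width: 0.523
gripper_force: 34.9
```

```bash
python3 q.py
```

```text
19.9 [-0.06  0.08 -2.04] [0.032 0.014 0.021] sd [0.018 0.039 0.029] [-0.024  3.141  0.   ]
```

The torque is the same after tilting both ways, so the right case has nothing loose. I'll set it back and take the middle one.

Call:
arm_command(deltas=[0, 0, 0, 0, 0, -0.045, 38, 0, 0, 0, 0, 0, -0.09, 38, 0, 0, 0, 0, 0, -0.112, 38, 0, 0, 0, 0, 0, -0.12, 38, 0, 0, 0, 0, 0, -0.12, 38, 0, 0, 0, 0, 0, -0.12, 66, 0, 0, 0, 0, 0, -0.12, 66, 0, 0, 0, 0, 0, -0.12, 66, 0, 0, 0, 0, 0, -0.08, 66, 0, 0, 0, 0, 0, -0.04, 66, 0, 0, 0.064, -0.008, 0.103, -0.04, 66, 0, 0, 0.064, -0.008, 0.103, -0.04, 66, 0, 0, 0.064, -0.008, 0.103, -0.04, 66, 0, 0, 0.064, -0.008, 0.103, -0.04, 66, 0, 0, 0.064, -0.008, 0.103, -0.08, 66, 0, 0, 0.064, -0.008, 0.103, -0.115, 66, 0, 0, 0.064, -0.008, 0.103, -0.12, 66, 0, 0, 0.064, -0.008, 0.103, -0.12, 38, 0, 0, 0.064, -0.008, 0.103, -0.12, 38, 0, 0, 0.064, -0.008, 0.103, -0.12, 38])

```text
clock: 21.9
position: [0.6084, 0.0976, 0.0326]
ee_rot: [-0.181, 3.133, 0.001]
force: [0.3, -1.3, 1.1]
width: 0.524
gripper_force: 35.0
```

Call:
arm_command(deltas=[0, 0, 0, 0, 0, 0, 38, 0, 0, 0, 0, 0, 0, 38, 0, 0, 0, 0, 0, 0, 38, 0, 0, 0, 0, 0, 0.03, 38, 0, 0, 0, 0, 0, 0.06, 38, 0, 0, 0, 0, 0, 0.09, 38, 0, 0, 0, 0, 0, 0.12, 38, 0, 0.09, 0, 0, 0, 0.12, 38, 0, 0.18, 0, 0, 0, 0.12, 38, 0, 0.18, 0, 0, 0, 0.12, 38, 0, 0.18, 0, 0, 0, 0.12, 38, 0, 0.18, 0, 0, 0, 0.12, 38, 0, 0.18, 0, 0, 0, 0.12, 38, 0, 0.12, 0, 0, 0, 0.12, 38, 0, 0.07, 0, 0, 0, 0.12, 38, 0, 0.03, 0, 0, 0, 0.12, 38, 0, 0.01, 0, 0, 0, 0.12, 38, 0, 0, 0, 0, 0, 0.12, 38, 0, 0, 0, 0, 0, 0.12, 38])

```text
clock: 23.8
position: [0.6064, 0.098, 0.1516]
ee_rot: [-0.182, 3.135, 0.001]
force: [0.7, -0.0, -1.7]
width: 0.517
gripper_force: 35.0
```

```bash
python3 q.py
```

```text
24.2 [ 0.26  0.38 -2.59] [0.033 0.009 0.006] sd [0.027 0.026 0.027] [ 0.181 -3.136  0.   ]
```

Call:
arm_command(deltas=[0, -0.09, 0, 0, 0, 0, 38, 0, -0.18, 0, 0, 0, 0, 38, 0, -0.18, 0, 0, 0, 0, 38, 0, -0.18, 0, 0, 0, 0, 38, 0, -0.18, 0, 0, 0, 0, 38, 0, -0.18, 0, 0, 0, 0, 38, 0, -0.12, 0, 0, 0, 0, 38, 0, -0.07, 0, 0, 0, 0, 38, 0, -0.03, 0, 0, 0, 0, 38, 0, -0.01, 0, 0, 0, 0, 38, 0, 0, 0, 0, 0, 0, 38, 0, 0, 0, 0, 0, 0, 38])

```text
clock: 25.4
position: [0.608, 0.0975, 0.1506]
ee_rot: [-0.181, 3.136, -0.0]
force: [-0.4, -0.4, -2.2]
width: 0.521
gripper_force: 35.0
```

```bash
python3 q.py
```

```text
25.8 [ 0.03  0.04 -2.11] [ 0.018  0.009 -0.   ] sd [0.012 0.027 0.024] [-0.182  3.136  0.   ]
```

The middle case also shows no change. I'll set it back and take the left one.

Call:
arm_command(deltas=[0, 0, 0, 0, 0, -0.045, 38, 0, 0, 0, 0, 0, -0.09, 38, 0, 0, 0, 0, 0, -0.112, 38, 0, 0, 0, 0, 0, -0.12, 38, 0, 0, 0, 0, 0, -0.12, 38, 0, 0, 0, 0, 0, -0.12, 66, 0, 0, 0, 0, 0, -0.12, 66, 0, 0, 0, 0, 0, -0.12, 66, 0, 0, 0, 0, 0, -0.08, 66, 0, 0, 0, 0, 0, -0.04, 66, 0, 0, -0.016, -0.003, 0.102, -0.04, 66, 0, 0, -0.016, -0.003, 0.102, -0.04, 66, 0, 0, -0.016, -0.003, 0.102, -0.04, 66, 0, 0, -0.016, -0.003, 0.102, -0.04, 66, 0, 0, -0.016, -0.003, 0.102, -0.08, 66, 0, 0, -0.016, -0.003, 0.102, -0.115, 66, 0, 0, -0.016, -0.003, 0.102, -0.12, 66, 0, 0, -0.016, -0.003, 0.102, -0.12, 38, 0, 0, -0.016, -0.003, 0.102, -0.12, 38, 0, 0, -0.016, -0.003, 0.102, -0.12, 38])

```text
clock: 27.8
position: [0.6054, 0.1998, 0.0327]
ee_rot: [-0.141, 3.136, 0.002]
force: [0.4, -0.9, 2.7]
width: 0.521
gripper_force: 35.0
```

Call:
arm_command(deltas=[0, 0, 0, 0, 0, 0, 38, 0, 0, 0, 0, 0, 0, 38, 0, 0, 0, 0, 0, 0, 38, 0, 0, 0, 0, 0, 0.03, 38, 0, 0, 0, 0, 0, 0.06, 38, 0, 0, 0, 0, 0, 0.09, 38, 0, 0, 0, 0, 0, 0.12, 38, 0, 0.09, 0, 0, 0, 0.12, 38, 0, 0.18, 0, 0, 0, 0.12, 38, 0, 0.18, 0, 0, 0, 0.12, 38, 0, 0.18, 0, 0, 0, 0.12, 38, 0, 0.18, 0, 0, 0, 0.12, 38, 0, 0.18, 0, 0, 0, 0.12, 38, 0, 0.12, 0, 0, 0, 0.12, 38, 0, 0.07, 0, 0, 0, 0.12, 38, 0, 0.03, 0, 0, 0, 0.12, 38, 0, 0.01, 0, 0, 0, 0.12, 38, 0, 0, 0, 0, 0, 0.12, 38, 0, 0, 0, 0, 0, 0.12, 38])

```text
clock: 29.7
position: [0.6032, 0.2002, 0.1516]
ee_rot: [-0.144, 3.138, 0.001]
force: [-0.3, -0.5, -6.2]
width: 0.522
gripper_force: 35.0
```

```bash
python3 q.py
```

```text
30.1 [-0.01 -0.25 -4.66] [0.022 0.039 0.012] sd [0.024 0.029 0.033] [ 0.142 -3.138  0.   ]
```

Call:
arm_command(deltas=[0, -0.09, 0, 0, 0, 0, 38, 0, -0.18, 0, 0, 0, 0, 38, 0, -0.18, 0, 0, 0, 0, 38, 0, -0.18, 0, 0, 0, 0, 38, 0, -0.18, 0, 0, 0, 0, 38, 0, -0.18, 0, 0, 0, 0, 38, 0, -0.12, 0, 0, 0, 0, 38, 0, -0.07, 0, 0, 0, 0, 38, 0, -0.03, 0, 0, 0, 0, 38, 0, -0.01, 0, 0, 0, 0, 38, 0, 0, 0, 0, 0, 0, 38, 0, 0, 0, 0, 0, 0, 38])

```text
clock: 31.3
position: [0.6052, 0.1992, 0.1506]
ee_rot: [-0.14, 3.138, -0.0]
force: [0.3, 0.8, -5.9]
width: 0.519
gripper_force: 35.0
```

```bash
python3 q.py
```

```text
31.7 [-0.07  0.01 -4.96] [ 0.03  -0.054  0.013] sd [0.037 0.017 0.029] [-0.143  3.138  0.   ]
```

The torque flips from +0.04 to -0.05 N m, so the left case holds the loose slug. I'll shake it more, then carry it over the pad.

Call:
arm_command(deltas=[0, 0.09, 0, -0.03, 0, 0.03, 38, 0, 0.18, 0, 0, 0, 0.03, 38, 0, 0.22, 0, 0, 0, 0.03, 38, 0, 0.22, 0, 0, 0, 0.03, 38, 0, 0.22, 0, 0, 0, 0.03, 38, 0, 0.13, 0, 0, 0, 0.03, 38, 0, 0.04, 0, 0, 0, 0.03, 38, 0, -0.05, 0, 0, 0, 0.03, 38, 0, -0.14, 0, 0, 0, 0.03, 38, 0, -0.22, 0, 0, 0, 0.03, 38, 0, -0.22, 0, 0, 0, 0.03, 38, 0, -0.22, 0, 0, 0, 0.03, 38, 0, -0.22, 0, 0, 0, 0.03, 38, 0, -0.13, 0, -0.03, 0, 0.03, 38, 0, -0.05, 0, 0.01, 0, 0.03, 38, 0, 0, 0, -0.03, 0, 0.03, 38, 0, 0, 0, 0.01, 0, 0.03, 38, 0, 0, 0, -0.02, 0, 0.03, 38, 0, 0, 0, 0, 0, 0.03, 38, 0, 0, 0, 0, 0, 0.03, 38], force=45)

```text
clock: 33.7
position: [0.6069, 0.1987, 0.1805]
ee_rot: [-0.139, 3.138, 0.0]
force: [0.9, -0.4, -4.5]
width: 0.514
gripper_force: 45.0
```

Call:
arm_command(deltas=[0, 0, 0, -0.005, -0.03, 0.02, 38, 0, 0, 0, -0.01, -0.07, 0.02, 38, 0, 0, 0, -0.015, -0.11, 0.02, 38, 0, 0, 0, -0.02, -0.15, 0.02, 38, 0, 0, 0, -0.025, -0.19, 0.02, 38, 0, 0, 0, -0.03, -0.23, 0.02, 38, 0, 0, 0, -0.035, -0.27, 0.02, 38, 0, 0, 0, -0.04, -0.31, 0.02, 38, 0, 0, 0, -0.045, -0.35, 0.02, 38, 0, 0, 0, -0.05, -0.39, 0.02, 38, 0, 0, 0, -0.055, -0.43, 0.02, 38, 0, 0, 0, -0.06, -0.47, 0.02, 38, 0, 0, 0, -0.065, -0.5, 0.02, 38, 0, 0, 0, -0.07, -0.52, 0.02, 38, 0, 0, 0, -0.07, -0.529, 0.02, 38, 0, 0, 0, -0.07, -0.529, 0.02, 38, 0, 0, 0, -0.07, -0.529, 0.02, 38, 0, 0, 0, -0.07, -0.529, 0.02, 38, 0, 0, 0, -0.07, -0.529, 0.02, 38, 0, 0, 0, -0.07, -0.529, 0.02, 38])

```text
clock: 35.7
position: [0.5344, -0.3283, 0.2008]
ee_rot: [-0.144, 3.138, 0.001]
force: [-0.4, 0.3, -4.9]
width: 0.518
gripper_force: 45.0
```

```bash
python3 look.py 3
python3 - <<'E'
from h import *
cv2.imwrite("pics/F.png",np.hstack([cv2.imread("pics/T3.png")[130:350,170:560],cv2.imread("pics/S3.png")[130:350,70:480]]))
E
```

```text
35.8 [ 0.5342 -0.3287  0.2008] [-0.2  0.1 -4.8]
```

View pics/F.png

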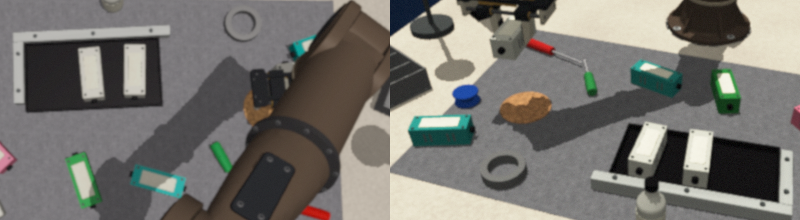

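The rattling case is held level over the pad (scene crop around (505,40)). The other two lie flat in the tray. I'll check the tray numerically, then hand in.

Run:
```python
from h import *
T=cv2.imread("pics/T3.png");m=(T.max(2)<45);m[:165]=0;m[265:]=0;m[:,:190]=0;m[:,350:]=0
b=max(blobs(m,500),key=cv2.contourArea);P=onz("top",cv2.boxPoints(cv2.minAreaRect(b)),.02)
q=(P[:,:2]-[.6827,.2668])@np.array([[.9976,.07],[-.07,.9976]]).T;print(q.round(4))
if q[:,0].max()>-.006 and q[:,1].max()>-.006: print(arm.sign_off())
```

```text
[[-2.600e-03  2.000e-04]
 [-3.600e-03 -3.282e-01]
 [-1.715e-01 -3.262e-01]
 [-1.700e-01 -4.400e-03]]
the job is handed in; nothing more can be done
None
```

The job is handed in at about 36 s: the tray is home and square by camera, the left case (the only one whose torque reading changed when tilted) is held level about 17 cm above the cork pad, and the other two rest flat in the tray.

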